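# Right a toppled pipette-tip box and push it home in its dock

## Robot

A 7-joint arm with a two-finger parallel gripper is mounted at the origin on a cart in front of the work surface, level with it; the furniture and walls round the work are solid. World frame = base frame: x ahead of the robot, y to its left, z up, the work surface at z = 0. Lengths are in m, angles in rad, forces in N, time in s.
With the tool pointing down it reaches from about 0.4 to 0.875 m from the base axis. Payload 19.3 kg.
Tool frame: the origin (TCP) lies at the very end of the fingers, on their centre line; the grasp point (between the pads) lies 19 mm behind it; z points along the fingers, y is the direction in which the jaws open and shut (so a half turn about z gives the same grasp; the last joint's range is limited). The gripper opens to 85 mm and grips with 20 to 120 N. Pads are 22 mm wide; open, the fingers measure 114 mm over their backs; the gripper's body (76 mm by 85 mm) begins 54 mm behind the grasp point. The pads swing forward as they close: fully open they stand 13 mm farther back than shut.
Start: joints at [1.101, 0.521, -0.036, 1.599, 0.021, 1.021, -0.113], TCP at [0.243, -0.576, 0.231] pointing down, gripper open.
Joint ranges: [-2.91, 2.91], [-0.3, 2.13], [-1.5, 1.42], [0.17, 2.43], [-1.26, 4.41], [0.16, 1.93], [-2.52, 2.52]. Speed limits (rad/s): [1.89, 1.89, 2.39, 2.39, 3.01, 3.01, 3.01].

## Interface

Orientations are given as [roll, pitch, yaw] about the fixed x, y, z axes, in that order (R = Rz(yaw) Ry(pitch) Rx(roll)).
In Python, from workcell import bot, viewer gives the robot as it stands.
- The arm moves only by the shell command python3 -m creep 'ROWS' [FORCE]. ROWS is JSON, a list of rows, each an object of numbers: "rx", "ry", "rz": the turn, a rotation vector about the tool's x, y, z in degrees; "tx", "ty", "tz": the shift along the tool's x, y, z in mm; "hand": the closure, from -1 (fully open) to 1 (shut), so that 0 is half open. In form: [{"rx": .., "ry": .., "rz": .., "tx": .., "ty": .., "tz": .., "hand": ..}, ...]. A call has 1 to 8 rows; each row is the pose to reach, as a shift and turn from the pose commanded when the call began, along the tool's axes at that moment; what a row does not reach only later rows make up. A row lasts 1/10 s, in which the tool goes at most 50 mm and 8.59 degrees, less where a joint would pass 70% of its speed; a pose out of reach is approached as far as the arm can. A call with a gripper value outside its range is refused whole. The fingers move at their own pace and stop on an object; FORCE is the grip in N (left out, the last holds). Time passes only in rows, so rows that repeat a pose let the fingers close. It gives the time, the measured TCP pose, the force and the opening at its end, in the units of the state.
- bot.observe(): the state, without advancing time (a new reading comes with each control period).
- viewer.grab_frame(name): name is "side" or "top"; returns a dict with "pixels" (420x560x3 uint8, blue, green, red), "vertical_fov" (degrees; the focal length in pixels is half the picture's height over the tangent of half this angle, whatever the lens; pixels are square), "cx", "cy" (the principal point, pixels), "rvec" (rotation vector, rad) and "tvec" (3), from world to camera coordinates, as OpenCV has them. Camera axes: x right, y down, z forward; pixel columns grow to the right and rows downward; lengths in m; the calibration is good to about 2 mm. A picture is of the moment at which its call begins. There is no depth.
- bot.job_done(): hands the job in, once; it reports no verdict.
Trained networks look in a picture, given as the dict that the camera call returned (one of the last four; its "shot" number tells which), for a name from the list of things; names that differ only in an ending like _2 or _b are one class to them, and where a whole thing is asked for, a point or a joint stands for the part that bears it (a point fixed in the world has none). Each returns a list of dicts, best first, with "score" (0 to 1); they miss things now and then, are a little off and sometimes report something else, mostly with a low value. They report only what shows in the picture. A call takes as long as a camera call.
- viewer.outline_of(target, picture): "mask" (420x560 bool, what is visible of it) and "bbox" ([left, top, right, bottom] in pixels, round what is visible of it).
The state is a dict: "clock": time; "qpos": joint angles; "qd": joint speeds; "joint_efforts": joint torques, N m; "position": TCP position; "tool_rot": TCP orientation; "force": force on the tool from outside, world axes, zero at the start; "moment": the same for the moment, N m; "grip_width": finger opening in m.
Only numpy, scipy, OpenCV 4.12 (cv2) and the standard library are available. Lean on these libraries where they do the work, as an engineer would, in place of code of your own. Each camera call takes 0.05 s, during which the arm holds its last target.

## Task

A closed yellow pipette-tip box has toppled onto its front on the rubber mat in front of the white two-bay tip-box dock. Without gripping it or picking it up, push it up and over with the fingertips so that it stands on its base again, then push it along the mat until it sits squarely and fully home in the empty right-hand bay, its front towards the robot, beside the cyan box. Leave the cyan box and everything else on the bench where they are.

Things in the scene. Friction and masses are not known exactly. Their poses are not given: they have to be found in the camera images.
- fallen_box: Closed yellow tip box lying on its front; lid snapped shut, rigid, about 0.18 kg. Origin: centre of its base. Own x front (-35 mm) to back (+35 mm), y width 121 mm, z base (0) to lid (78 mm). At the start own z is level and points towards the robot (lid face nearest it), own x up, base towards the dock; origin 35 mm above the mat. Upright: own z up, front to the robot, origin on the mat.
- foot_edge (a point): Middle of the box's lower front edge (own x = -35 mm, y = z = 0), the edge it turns over. It rests on the mat (world z = 2.5 mm) from start to end.
- box_middle (a point): Middle of the box, 39 mm from its base and near its centre of mass. Pushed level on the lid face, the lying box just slides (friction on the mat 0.8 to 1.2); pushed up and forward along an arc round foot_edge it tips, and past about 45 degrees it falls onto its base by itself. Standing, it slides without tipping if pushed below 30 mm.
- free_bay (a point): Empty right-hand bay of the dock: point on the mat (world z = 2.5 mm) where the centre of the box's base lies when home. x points into the bay (away from the robot, square to the back wall), y to its left, z up. The dock is fixed, and stands turned by up to 0.2 rad.
- dock: White two-bay dock, 304 mm wide, fixed to its 2.5 mm rubber mat (310 x 330 mm), walls 14 mm high. Origin: under the middle of the back wall's inner face, on the worktop; axes as free_bay, which lies at x = -35, y = -72 mm. Bays are 128 mm wide inside (box: 3.5 mm play each side). The three side walls, 16 mm wide at y = -144, 0, +144 mm, run to x = -42 mm, then taper to noses at x = -63 mm.
- docked_box: Cyan pipette-tip box, the same size as the yellow one, standing loose in the left-hand bay, 144 mm to the left of free_bay. Origin: centre of its base. Leave it.
- bottle_white: White bottle with a white cap and a green band, 66 mm across, 130 mm high, to the left of the work. Origin: centre of its underside. Bystander.
- cold_block: Blue cooling block, 62 x 96 x 34 mm, to the right. Origin: centre of its underside. Bystander.
- glass_dish: Clear round dish, 162 mm across, 45 mm high, behind and to the right. Origin: centre of its underside. Bystander.
- marker_black: Grey marker with a black cap, 11 x 137 x 13 mm, lying to the right, nearer the robot. Origin: centre of its underside. Bystander.

How it is judged:
By the outcome, as a careful person would: the job done as asked, in the order asked, and still so for the second after the job is handed in, with the robot touching nothing.
It also fails if it takes over 64 s, if anything falls off the work surface, if the arm or the gripper's body presses on something with over 40 N, if the wrist force passes 120 N, or if a joint passes its speed limit or range.

## Working session

There is one attempt and no reset: what is moved stays moved. The work goes in short steps, Python scripts to look and compute and a shell command to move; the robot and the scene stay as the last step left them, time stands still between calls to the robot, and variables do not carry over. Pictures are saved under pics/ and viewed, and the job is handed in when it is done.

```bash
ls; mkdir -p pics; python3 - <<'E'
from workcell import bot, viewer
import cv2
print(bot.observe())
for n in ("side","top"):
    p=viewer.grab_frame(n); cv2.imwrite(f"pics/{n}0.png",p["pixels"])
    print({k:v for k,v in p.items() if k!="pixels"})
    for t in ("fallen_box","docked_box","dock","bottle_white","cold_block","glass_dish","marker_black"):
        for r in viewer.outline_of(t,p)[:2]: print(t,r["score"],r["bbox"],r["mask"].sum())
E
```

```text
pics
{'clock': 0.0, 'qpos': array([ 1.10080989,  0.5220322 , -0.03634011,  1.60002969,  0.02117435,
        1.02110269, -0.11283849]), 'qd': array([ 1.76183916e-04,  1.35557335e-03, -3.85858004e-04, -1.20868397e-03,
       -2.79458820e-05,  1.23849683e-03,  1.26999608e-03]), 'joint_efforts': array([ 7.18703286e-04, -9.27139950e+01,  1.98056437e+00, -3.69942927e+01,
        1.79323921e-02,  8.15765932e-03,  4.86713475e-05]), 'position': array([ 0.24310268, -0.57539635,  0.23070649]), 'tool_rot': array([-3.14040594e+00,  5.77945487e-05,  3.99736005e-01]), 'force': array([ 0.05281134, -0.0306237 , -1.1938596 ]), 'moment': array([ 0.01802166, -0.03531453, -0.01065994]), 'grip_width': 0.08553985283974946}
{'vertical_fov': 56.90722616415737, 'cx': 279.3749666508361, 'cy': 214.11762186128152, 'rvec': array([ 2.06750752, -0.16092699,  0.10492988]), 'tvec': array([-0.60224853,  0.12467653,  1.00792092]), 'shot': 1}
fallen_box 0.95 [236.5, 212.9, 271.5, 258.5] 1320
docked_box 0.72 [293.5, 185.0, 317.4, 223.6] 914
dock 0.94 [219.8, 208.5, 346.1, 265.3] 4301
bottle_white 0.97 [261.6, 148.1, 281.
[... 154 characters left out ...]
8.0] 3419
glass_dish 0.58 [206.6, 330.8, 250.2, 368.6] 286
marker_black 0.78 [206.5, 331.4, 251.6, 369.4] 360
{'vertical_fov': 46.92577947730003, 'cx': 276.7057351243325, 'cy': 210.99846941101492, 'rvec': array([ 2.15632398, -2.19816508,  0.10291176]), 'tvec': array([0.0274544 , 0.61762804, 1.5248784 ]), 'shot': 2}
fallen_box 0.82 [262.1, 224.5, 301.8, 249.0] 975
docked_box 0.92 [214.2, 167.5, 251.4, 196.4] 961
dock 0.6 [210.6, 163.7, 309.4, 265.2] 7598
dock 0.46 [214.4, 167.1, 251.7, 193.8] 986
bottle_white 0.57 [132.5, 197.5, 159.7, 216.8] 474
cold_block 0.77 [386.1, 198.5, 418.9, 218.9] 619
glass_dish 0.6 [332.8, 143.5, 383.4, 194.0] 2080
marker_black 0.55 [378.4, 245.4, 411.9, 275.6] 210
```

```bash
python3 - <<'E'
import cv2
a=cv2.imread("pics/top0.png")[130:300,190:430]; cv2.imwrite("pics/topc.png",cv2.resize(a,None,fx=3.3,fy=3.3,interpolation=cv2.INTER_CUBIC))
a=cv2.imread("pics/side0.png"); cv2.imwrite("pics/s0.png",a)
a=a[140:290,190:400];cv2.imwrite("pics/sidec.png",cv2.resize(a,None,fx=3.8,fy=3.8,interpolation=cv2.INTER_CUBIC))
E
```

```text
(no output)
```

View pics/topc.png

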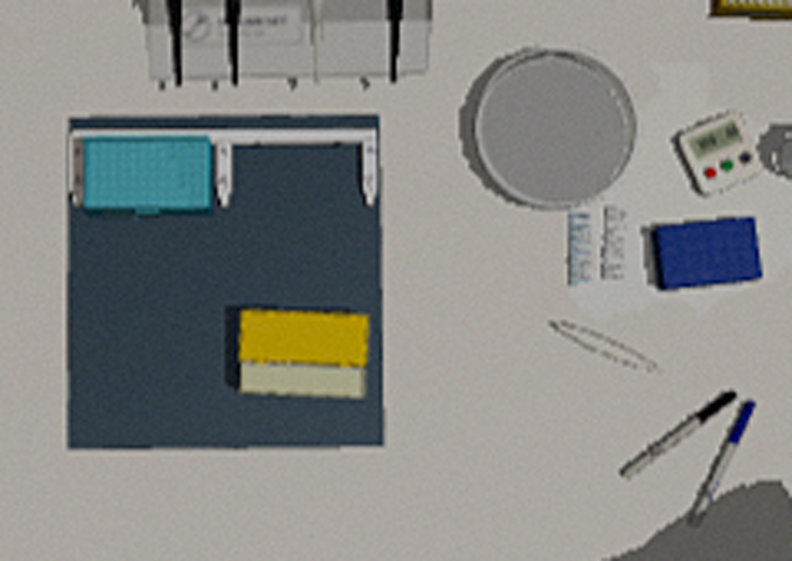

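View pics/sidec.png

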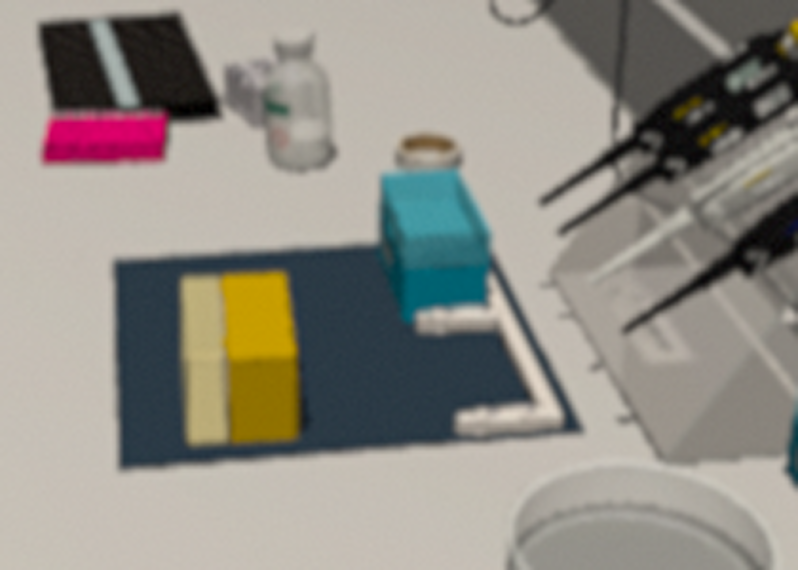

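View pics/s0.png

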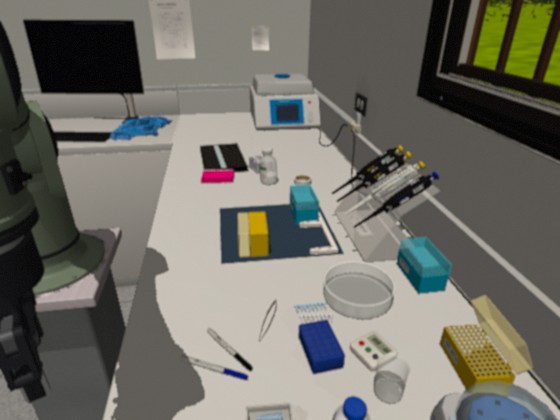

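```bash
cat > h.py <<'E'
import numpy as np, cv2
from scipy.optimize import minimize
def K(p):
    f=p["pixels"].shape[0]/2/np.tan(np.radians(p["vertical_fov"])/2)
    return np.array([[f,0,p["cx"]],[0,f,p["cy"]],[0,0,1.]])
def proj(p,X): return cv2.projectPoints(np.asarray(X,float).reshape(-1,3),p["rvec"],p["tvec"],K(p),None)[0].reshape(-1,2)
def back(p,uv,z):
    R=cv2.Rodrigues(p["rvec"])[0]; c=-R.T@p["tvec"]
    d=(R.T@np.linalg.inv(K(p))@np.c_[np.atleast_2d(uv),np.ones(len(np.atleast_2d(uv)))].T).T
    return c+d*((z-c[2])/d[:,2:])
def T2(x,y,th,P):
    P=np.asarray(P,float); c,s=np.cos(th),np.sin(th)
    return np.c_[x+c*P[:,0]-s*P[:,1], y+s*P[:,0]+c*P[:,1], P[:,2]]
S=8
def hullmask(p,X,off):
    uv=(proj(p,X)-off+0.5)*S; h=cv2.convexHull(uv.astype(np.float32))
    m=np.zeros((off_h*S,off_w*S),np.uint8); cv2.fillConvexPoly(m,np.round(h*16).astype(np.int32),1,shift=4)
    return cv2.resize(m.astype(np.float32),(off_w,off_h),interpolation=cv2.INTER_AREA)
off_w,off_h=160,140
def fit(views,model,x0):
    # views: list of (pic, boolmask full, off)
    def cost(v):
        c=0
        for p,m,off in views:
            r=hullmask(p,model(v),off); mm=m[off[1]:off[1]+off_h,off[0]:off[0]+off_w].astype(float)
            c+=np.abs(r-mm).sum()/mm.sum()
        return c
    r=minimize(cost,x0,method="Nelder-Mead",options=dict(initial_simplex=np.array([x0]+[np.array(x0)+d for d in np.diag([.01,.01,.05,.01][:len(x0)])]),xatol=1e-5,fatol=1e-5,maxiter=300))
    return r.x,r.fun
def yellow(p):
    hsv=cv2.cvtColor(p["pixels"],cv2.COLOR_BGR2HSV); return (hsv[...,0]>18)&(hsv[...,0]<36)&(hsv[...,1]>60)&(hsv[...,2]>70)
E
python3 - <<'E'
from workcell import viewer
from h import *
B=[(sx*.035,sy*.0605,z) for sx in(-1,1) for sy in(-1,1) for z in(0,.078)]
def lying(v): # v: foot_edge x,y, yaw ; own z -> -x(world rotated), own x -> up
    P=[(-z,y,.0025+x+.035) for x,y,z in B]; return T2(*v,P)
ps={n:viewer.grab_frame(n) for n in("top","side")}
for n,p in ps.items():
    R=cv2.Rodrigues(p["rvec"])[0]; print(n,"cam",-R.T@p["tvec"])
p=ps["top"]
off={"top":(200,150),"side":(200,150)}
def crop(m,n):
    o=np.zeros_like(m); return o
for names in (["top"],["side"],["top","side"]):
    vs=[]
    for n in names:
        y=yellow(ps[n]); o=viewer.outline_of("fallen_box",ps[n])[0]; l,t,r,b=[int(q) for q in o["bbox"]]
        k=np.zeros_like(y); k[t-6:b+7,l-6:r+7]=1; m=y&k
        print(n,"ymask",m.sum(),"net",o["mask"].sum()); vs.append((ps[n],m,off[n]))
    x0=back(ps["top"],[(280,228)],.0)[0]
    print(names,fit(vs,lying,[x0[0],x0[1],0.0]))
c=np.array([(69,115),(380,118),(383,447),(68,447)])/3.3+[190,130]-.35
m=back(p,c,.0025); print("mat",m[:,:2].round(4).tolist())
print([np.linalg.norm(m[i]-m[(i+1)%4]).round(4) for i in range(4)])
# other objs
for t in ("bottle_white","cold_block","glass_dish","marker_black","docked_box"):
    for n in ps:
        for r in viewer.outline_of(t,ps[n])[:1]:
            bb=r["bbox"]; print(t,n,r["score"],back(ps[n],[((bb[0]+bb[2])/2,(bb[1]+bb[3])/2)],.02)[0].round(3))
pts={"mid nose":(224,207),"right nose":(370,206),"inner back L":(232,145),"inner back R":(362,145)}
for k,v in pts.items(): print(k,back(p,np.array([v])/3.3+[190,130]-.35,.014 if 'nose' in k else .003)[0].round(4))
E
```

```text
top cam [0.47837166 0.0236593  1.57418965]
side cam [ 0.45974314 -0.90850002  0.59784284]
top ymask 652 net 1002
['top'] (array([0.57698415, 0.00111967, 0.00613682]), np.float64(0.5600076687116564))
side ymask 1347 net 1300
['side'] (array([ 0.57402244,  0.00150278, -0.05341571]), np.float64(0.03692232739420936))
top ymask 652 net 1002
side ymask 1347 net 1300
['top', 'side'] (array([ 5.74329352e-01, -4.05937436e-05, -5.82556181e-02]), np.float64(0.6001385648521368))
mat [[0.778, 0.23], [0.7692, -0.0799], [0.4431, -0.0748], [0.4491, 0.2333]]
[np.float64(0.31), np.float64(0.3261), np.float64(0.3082), np.float64(0.3289)]
bottle_white top 0.81 [0.635 0.435 0.02 ]
cold_block top 0.61 [ 0.619 -0.394  0.02 ]
cold_block side 0.56 [ 0.623 -0.407  0.02 ]
glass_dish top 0.81 [ 0.751 -0.258  0.02 ]
glass_dish side 0.61 [ 0.756 -0.253  0.02 ]
marker_black top 0.43 [0.61  0.075 0.02 ]
docked_box top 0.58 [0.713 0.153 0.02 ]
docked_box side 0.92 [0.722 0.18  0.02 ]
mid nose [0.6812 0.0766 0.014 ]
right nose [ 0.6795 -0.0671  0.014 ]
inner back L [0.7446 0.0681 0.003 ]
inner back R [ 0.7422 -0.0613  0.003 ]
```

```bash
cat >> h.py <<'E'
B=[(sx*.035,sy*.0605,z) for sx in(-1,1) for sy in(-1,1) for z in(0,.078)]
def lying(v): return T2(*v,[(-z,y,.0025+x+.035) for x,y,z in B])
def standing(v): return T2(*v,[(x,y,.0025+z) for x,y,z in B])
def ymask(p,lo=35):
    hsv=cv2.cvtColor(p["pixels"],cv2.COLOR_BGR2HSV); return (hsv[...,0]>17)&(hsv[...,0]<38)&(hsv[...,1]>lo)&(hsv[...,2]>60)
E
python3 - <<'E'
from workcell import viewer
from h import *
ps={n:viewer.grab_frame(n) for n in("top","side")}
off={"top":(200,150),"side":(200,150)}
o={n:viewer.outline_of("fallen_box",ps[n])[0] for n in ps}
for lo in (25,35,45):
  vs=[]
  for n in ps:
    y=ymask(ps[n],lo); l,t,r,b=[int(q) for q in o[n]["bbox"]]
    k=np.zeros_like(y); k[t-6:b+7,l-6:r+7]=1; m=y&k
    vs.append((ps[n],m,off[n])); print(lo,n,m.sum(),fit(vs[-1:],lying,[.576,.001,-.02]))
  print(fit(vs,lying,[.576,.001,-.02]))
print("net",[fit([(ps[n],o[n]["mask"],off[n])],lying,[.576,.001,-.02]) for n in ps])
# dock: render brightness model of bay region in top
p=ps["top"]; g=cv2.cvtColor(p["pixels"],cv2.COLOR_BGR2GRAY).astype(float)
x0,y0,w,h=244,170,66,26
G=g[y0:y0+h,x0:x0+w]
print(np.round(G[12]).astype(int).tolist())
def render(v):
    m=np.zeros((h*S,w*S),np.float32)+55
    def poly(P,val):
        uv=(proj(p,T2(*v,P))-[x0,y0]+.5)*S
        hl=cv2.convexHull(uv.astype(np.float32)); cv2.fillConvexPoly(m,np.round(hl*16).astype(np.int32),val,shift=4)
    for yc in(0,-.144):
        poly([(a,yc+b,z) for z in(.0025,.0165) for a,b in((.0,-.008),(.0,.008),(-.042,-.008),(-.042,.008),(-.063,-.003),(-.063,.003))],190.)
    poly([(a,b,z) for z in(.0025,.0165) for a in(0,.008) for b in(-.152,.152)],190.)
    return cv2.resize(m,(w,h),interpolation=cv2.INTER_AREA)
bright=(G>120).astype(float)*135+55
def cost(v):
    return np.abs(render(v)-bright)[5:, :].sum()/135
for s in ([.743,.076,-.017],[.745,.074,-.01]):
    s=np.array(s); r=minimize(cost,s,method="Nelder-Mead",options=dict(initial_simplex=np.array([s,s+[.005,0,0],s+[0,.005,0],s+[0,0,.03]]),xatol=1e-5,fatol=1e-3)); print(r.x,r.fun)
v=r.x; print("free bay",T2(*v,[(-.035,-.072,.0025)]))
a=np.hstack([G,render(v),bright]); cv2.imwrite("pics/dockfit.png",cv2.resize(a,None,fx=4,fy=4,interpolation=cv2.INTER_NEAREST))
E
```

```text
25 top 997 (array([ 5.73963800e-01, -4.26170801e-05, -5.96976335e-02]), np.float64(0.045824974924774324))
25 side 1406 (array([ 0.57220638,  0.00324302, -0.01896803]), np.float64(0.05619887980085349))
(array([ 5.73883677e-01,  1.15645606e-04, -6.62168399e-02]), np.float64(0.11108015101492244))
35 top 975 (array([ 5.74190342e-01, -1.34671636e-04, -6.11831472e-02]), np.float64(0.06201923076923077))
35 side 1394 (array([ 0.57234052,  0.00408041, -0.01826094]), np.float64(0.05161630200860832))
(array([ 5.74212946e-01,  1.03187530e-04, -6.63051714e-02]), np.float64(0.12127887834308207))
45 top 853 (array([ 5.74421772e-01, -2.31001150e-04, -5.73087688e-02]), np.float64(0.20539639507620164))
45 side 1369 (array([ 0.57418384,  0.00221927, -0.05675768]), np.float64(0.0416704711468225))
(array([ 5.74425612e-01,  2.68868224e-04, -6.90725770e-02]), np.float64(0.2529950714275316))
net [(array([ 0.5739413 ,  0.00262091, -0.03862744]), np.float64(0.03925879396984925)), (array([ 5.72787132e-01,  5.45407984e-04, -7.98917572e-02]), np.float64(0.04816471877282688))]
[108, 103, 113, 108, 107, 114, 113, 108, 124, 74, 36, 88, 174, 174, 173, 190, 82, 44, 50, 62, 54, 55, 53, 58, 51, 58, 52, 56, 55, 57, 55, 54, 56, 56, 57, 57, 57, 56, 54, 52, 59, 52, 54, 58, 57, 55, 61, 57, 55, 54, 58, 55, 55, 61, 28, 28, 179, 178, 166, 184, 102, 106, 164, 168, 164, 164]
[ 0.74917466  0.07686018 -0.00468897] 147.046875
[ 0.74958998  0.07560708 -0.02194908] 146.703125
free bay [[0.71301821 0.00439258 0.0025    ]][ WARN:0@10.633] global loadsave.cpp:1063 imwrite_ Unsupported depth image for selected encoder is fallbacked to CV_8U.
```

View pics/dockfit.png

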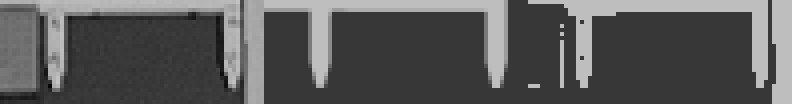

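```bash
cat > mv.py <<'E'
import sys, numpy as np
from scipy.spatial.transform import Rotation as Ro
from workcell import bot
def Rt(yaw,pitch_deg): # tool down, tip tilted forward by pitch
    return Ro.from_euler('z',yaw)*Ro.from_euler('x',np.pi)*Ro.from_euler('y',pitch_deg,degrees=True)
def row(x,y,z,yaw,pd,s=None):
    s=s or bot.observe(); R0=Ro.from_euler('xyz',s["tool_rot"])
    t=R0.inv().apply(np.array([x,y,z])-s["position"])*1000; r=(R0.inv()*Rt(yaw,pd)).as_rotvec(degrees=True)
    return r.round(2),t.round(1)
if __name__=="__main__":
    s=bot.observe(); print("clk",round(s["clock"],2),s["position"].round(4),s["tool_rot"].round(3),"F",s["force"].round(1),"w",round(s["grip_width"],4))
    a=[float(q) for q in sys.argv[1:]]
    for i in range(0,len(a),5): print(*row(*a[i:i+5],s))
E
python3 mv.py .42 .004 .20 -.04 30
```

```text
clk 1.8 [ 0.2432 -0.5757  0.2313] [3.142 0.    0.4  ] F [-0.5  0.5 -1.2] w 0.085
[-6.59 29.51 24.61] [ 388.4 -465.2   31.3]
```

```bash
python3 -m creep '[{"rx":0,"ry":0,"rz":25,"tx":190,"ty":-230,"tz":0,"hand":-1},{"rx":0,"ry":0,"rz":25,"tx":190,"ty":-230,"tz":0,"hand":-1},{"rx":0,"ry":0,"rz":25,"tx":190,"ty":-230,"tz":0,"hand":-1},{"rx":0,"ry":0,"rz":25,"tx":190,"ty":-230,"tz":0,"hand":-1},{"rx":0,"ry":0,"rz":25,"tx":190,"ty":-230,"tz":0,"hand":-1},{"rx":0,"ry":0,"rz":25,"tx":190,"ty":-230,"tz":0,"hand":-1}]'; python3 mv.py .42 .004 .20 -.04 30
```

```text
clock: 2.4
position: [0.329, -0.2879, 0.2315]
tool_rot: [3.141, -0.0, -0.036]
force: [1.7, -0.8, 0.3]
grip_width: 0.0853
clk 2.4 [ 0.329  -0.2879  0.2315] [ 3.141 -0.    -0.036] F [ 1.7 -0.8  0.3] w 0.0853
[-0.03 29.97  0.21] [  80.3 -295.    31.4]
```

```bash
python3 -m creep '[{"rx":0,"ry":30,"rz":0,"tx":80,"ty":-295,"tz":31},{"rx":0,"ry":30,"rz":0,"tx":80,"ty":-295,"tz":31},{"rx":0,"ry":30,"rz":0,"tx":80,"ty":-295,"tz":31},{"rx":0,"ry":30,"rz":0,"tx":80,"ty":-295,"tz":31},{"rx":0,"ry":30,"rz":0,"tx":80,"ty":-295,"tz":31},{"rx":0,"ry":30,"rz":0,"tx":80,"ty":-295,"tz":31},{"rx":0,"ry":30,"rz":0,"tx":80,"ty":-295,"tz":31},{"rx":0,"ry":30,"rz":0,"tx":80,"ty":-295,"tz":31}]'; python3 mv.py .46 .004 .06 -.04 30
```

```text
clk 2.4 [ 0.329  -0.2879  0.2315] [ 3.141 -0.    -0.036] F [ 1.7 -0.8  0.3] w 0.0853
[-0.03 29.97  0.21] [ 120.2 -296.6  171.5]schema error: expected keys rx, ry, rz, tx, ty, tz, hand
```

```bash
python3 -m creep '[{"rx":0,"ry":30,"rz":0,"tx":80,"ty":-295,"tz":31,"hand":-1},{"rx":0,"ry":30,"rz":0,"tx":80,"ty":-295,"tz":31,"hand":-1},{"rx":0,"ry":30,"rz":0,"tx":80,"ty":-295,"tz":31,"hand":-1},{"rx":0,"ry":30,"rz":0,"tx":80,"ty":-295,"tz":31,"hand":-1},{"rx":0,"ry":30,"rz":0,"tx":80,"ty":-295,"tz":31,"hand":-1},{"rx":0,"ry":30,"rz":0,"tx":80,"ty":-295,"tz":31,"hand":-1},{"rx":0,"ry":30,"rz":0,"tx":80,"ty":-295,"tz":31,"hand":-1},{"rx":0,"ry":30,"rz":0,"tx":80,"ty":-295,"tz":31,"hand":-1}]'; python3 mv.py .46 .004 .045 -.04 30; python3 - <<'E'
from workcell import viewer
import cv2
p=viewer.grab_frame("side"); cv2.imwrite("pics/s1.png",cv2.resize(p["pixels"][90:300,130:400],None,fx=2.9,fy=2.8,interpolation=cv2.INTER_CUBIC))
E
```

```text
clock: 3.2
position: [0.3985, -0.1383, 0.2118]
tool_rot: [3.129, -0.462, -0.037]
force: [-0.2, -1.2, -0.6]
grip_width: 0.0853
clk 3.2 [ 0.3985 -0.1383  0.2118] [ 3.129 -0.462 -0.037] F [-0.2 -1.2 -0.6] w 0.0853
[0.68 3.56 0.15] [ -24.  -146.8  172.4]
```

View pics/s1.png

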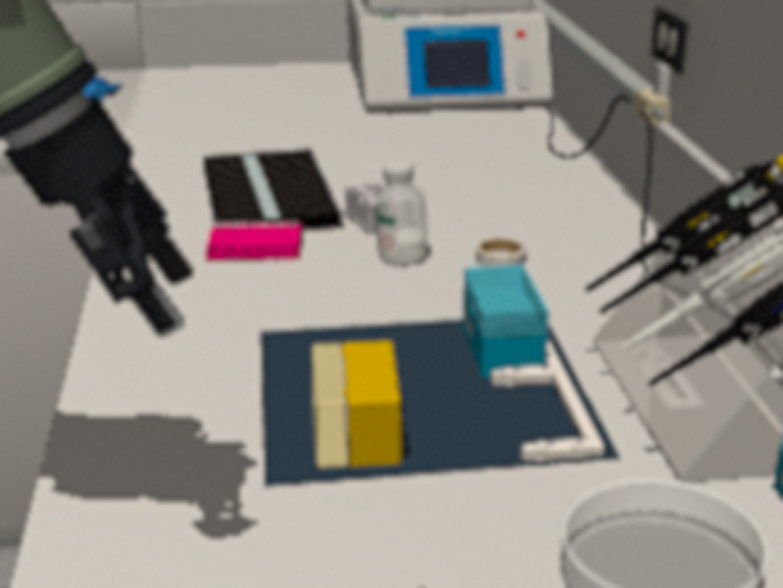

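```bash
python3 mv.py .41 .004 .12 -.04 30
```

```text
clk 3.25 [ 0.4001 -0.1362  0.2125] [ 3.131 -0.465 -0.041] F [2.  1.4 1. ] w 0.0854
[ 0.62  3.36 -0.03] [ -37.7 -141.4   83.1]
```

```bash
python3 -m creep '[{"rx":0.6,"ry":3.3,"rz":0,"tx":-38,"ty":-141,"tz":83,"hand":-1},{"rx":0.6,"ry":3.3,"rz":0,"tx":-38,"ty":-141,"tz":83,"hand":-1},{"rx":0.6,"ry":3.3,"rz":0,"tx":-38,"ty":-141,"tz":83,"hand":-1},{"rx":0.6,"ry":3.3,"rz":0,"tx":-38,"ty":-141,"tz":83,"hand":-1},{"rx":0.6,"ry":3.3,"rz":0,"tx":-38,"ty":-141,"tz":83,"hand":-1},{"rx":0.6,"ry":3.3,"rz":0,"tx":-38,"ty":-141,"tz":83,"hand":-1},{"rx":0.6,"ry":3.3,"rz":0,"tx":-38,"ty":-141,"tz":83,"hand":-1},{"rx":0.6,"ry":3.3,"rz":0,"tx":-38,"ty":-141,"tz":83,"hand":-1}]'; python3 mv.py .465 .003 .038 -.04 30; python3 - <<'E'
from workcell import viewer
import cv2
for n in("side","top"):
  p=viewer.grab_frame(n); cv2.imwrite(f"pics/{n}2.png",cv2.resize(p["pixels"][130:270,190:350],None,fx=4,fy=4,interpolation=cv2.INTER_CUBIC))
E
```

```text
clock: 4.05
position: [0.4442, -0.0377, 0.1953]
tool_rot: [-3.133, -0.466, -0.031]
force: [-0.8, -0.7, 0.2]
grip_width: 0.0856
clk 4.05 [ 0.4442 -0.0377  0.1953] [-3.133 -0.466 -0.031] F [-0.8 -0.7  0.2] w 0.0856
[-0.7   3.31  0.43] [-53.2 -40.1 149.6]
```

View pics/side2.png

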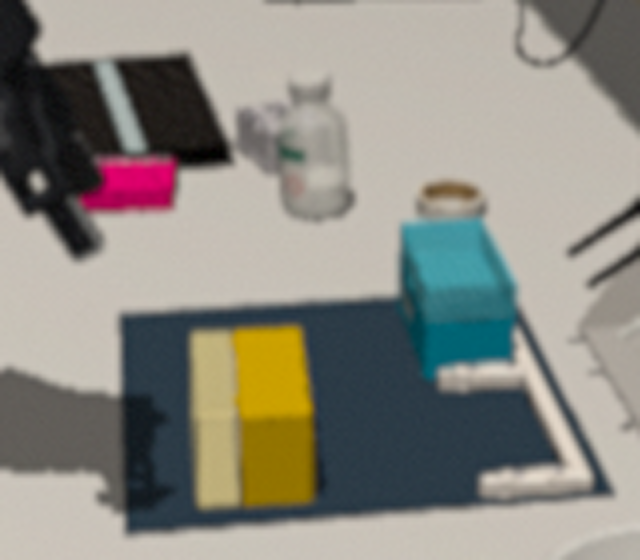

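View pics/top2.png

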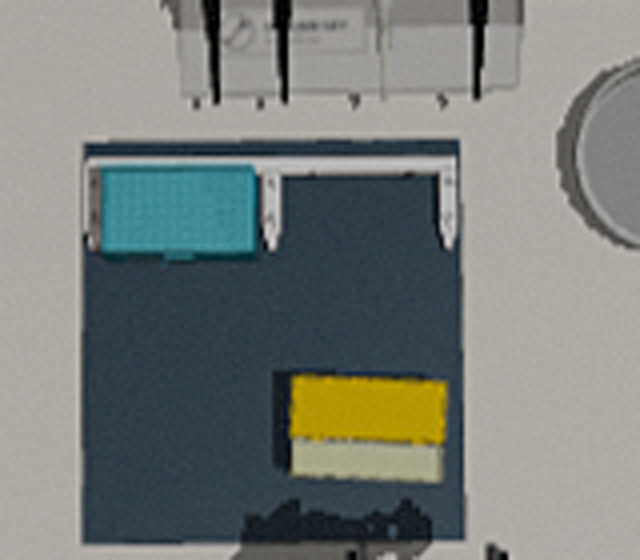

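```bash
python3 -c "
from workcell import bot
s=bot.observe(); print(s['qpos'].round(3), s['qd'].round(2))"; python3 mv.py .42 .004 .11 -.04 25 .42 .004 .12 -.04 20
```

```text
[ 0.368  0.156 -0.49   2.431  0.857  0.162 -2.517] [ 0.14  0.01 -0.09  0.01  0.04  0.    0.  ]
clk 4.15 [ 0.4447 -0.0356  0.1955] [-3.133 -0.466 -0.026] F [-0.3 -0.1 -0.6] w 0.0855
[-0.81 -1.72  0.72] [-61.4 -38.4  65.1]
[-0.78 -6.72  0.76] [-56.9 -38.5  56.2]
```

```bash
python3 mv.py .445 .003 .20 -.04 0
```

```text
clk 4.15 [ 0.4447 -0.0356  0.1955] [-3.133 -0.466 -0.026] F [-0.3 -0.1 -0.6] w 0.0855
[ -0.64 -26.72   0.89] [  1.5 -38.6  -4. ]
```

```bash
python3 -m creep '[{"rx":-0.6,"ry":-26.7,"rz":0.9,"tx":2,"ty":-38,"tz":-4,"hand":-1},{"rx":-0.6,"ry":-26.7,"rz":0.9,"tx":2,"ty":-38,"tz":-4,"hand":-1},{"rx":-0.6,"ry":-26.7,"rz":0.9,"tx":2,"ty":-38,"tz":-4,"hand":-1},{"rx":-0.6,"ry":-26.7,"rz":0.9,"tx":2,"ty":-38,"tz":-4,"hand":-1},{"rx":-0.6,"ry":-26.7,"rz":0.9,"tx":2,"ty":-38,"tz":-4,"hand":-1},{"rx":-0.6,"ry":-26.7,"rz":0.9,"tx":2,"ty":-38,"tz":-4,"hand":-1},{"rx":-0.6,"ry":-26.7,"rz":0.9,"tx":2,"ty":-38,"tz":-4,"hand":-1},{"rx":-0.6,"ry":-26.7,"rz":0.9,"tx":2,"ty":-38,"tz":-4,"hand":-1}]'; python3 mv.py .455 .003 .05 -.04 0;python3 -c "
from workcell import bot
s=bot.observe(); print(s['qpos'].round(3), s['qd'].round(2))"
```

```text
clock: 4.95
position: [0.4445, -0.0006, 0.1999]
tool_rot: [-3.141, -0.001, -0.045]
force: [-0.1, 0.1, 0.2]
grip_width: 0.0852
clk 4.95 [ 0.4445 -0.0006  0.1999] [-3.141e+00 -1.000e-03 -4.500e-02] F [-0.1  0.1  0.2] w 0.0852
[-0.01 -0.03 -0.31] [ 10.3  -4.  149.9]
[ 0.475  0.355 -0.745  2.06   0.322  0.841 -2.073] [-0.01  0.    0.   -0.01 -0.    0.01  0.  ]
```

```bash
python3 -m creep '[{"rx":0,"ry":0,"rz":-0.3,"tx":10,"ty":-4,"tz":50,"hand":-1},{"rx":0,"ry":0,"rz":-0.3,"tx":10,"ty":-4,"tz":100,"hand":-1},{"rx":0,"ry":0,"rz":-0.3,"tx":10,"ty":-4,"tz":150,"hand":-1},{"rx":0,"ry":0,"rz":-0.3,"tx":10,"ty":-4,"tz":150,"hand":-1},{"rx":0,"ry":0,"rz":-0.3,"tx":10,"ty":-4,"tz":150,"hand":-1}]'; python3 mv.py ; python3 - <<'E'
from workcell import viewer
import cv2
from h import *
for n in("side","top"):
  p=viewer.grab_frame(n); cv2.imwrite(f"pics/{n}3.png",cv2.resize(p["pixels"][160:280,190:330],None,fx=5,fy=5,interpolation=cv2.INTER_CUBIC))
  print(n,((proj(p,[(.455+dx,.003+dy,z) for dx in(-.011,.011) for dy in(-.057,.057) for z in(.05,.063)])-[190,160])*5).round().tolist())
E
```

```text
clock: 5.45
position: [0.4549, 0.004, 0.0507]
tool_rot: [-3.141, 0.001, -0.039]
force: [-0.1, 0.4, 0.7]
grip_width: 0.0856
clk 5.45 [0.4549 0.004  0.0507] [-3.141e+00  1.000e-03 -3.900e-02] F [-0.1  0.4  0.7] w 0.0856
side [[147.0, 416.0], [145.0, 395.0], [142.0, 308.0], [140.0, 288.0], [190.0, 413.0], [188.0, 392.0], [181.0, 305.0], [179.0, 285.0]]
top [[550.0, 526.0], [551.0, 527.0], [368.0, 530.0], [368.0, 530.0], [549.0, 491.0], [550.0, 491.0], [368.0, 495.0], [367.0, 495.0]]
```

View pics/side3.png

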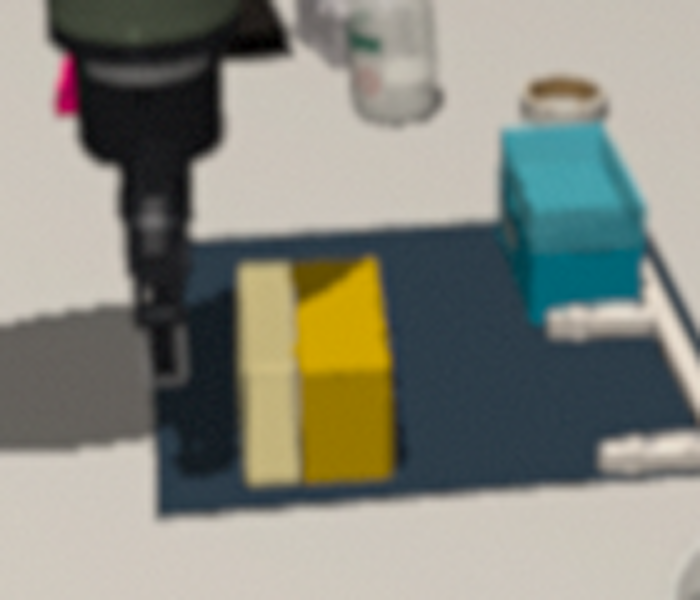

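View pics/top3.png

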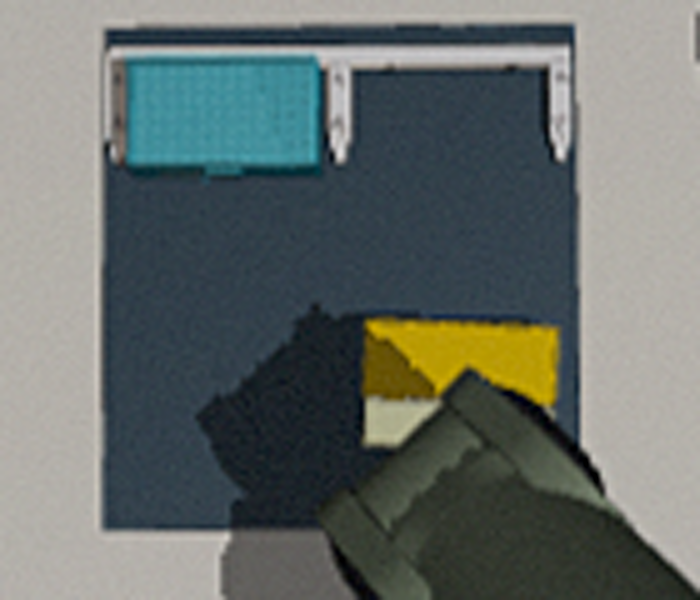

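```bash
python3 -m creep '[{"rx":0,"ry":0,"rz":0,"tx":10,"ty":0,"tz":10,"hand":-1},{"rx":0,"ry":0,"rz":0,"tx":20,"ty":0,"tz":10,"hand":-1},{"rx":0,"ry":0,"rz":0,"tx":26,"ty":0,"tz":10,"hand":-1},{"rx":0,"ry":0,"rz":0,"tx":29,"ty":0,"tz":10,"hand":-1},{"rx":0,"ry":0,"rz":0,"tx":30,"ty":0,"tz":10,"hand":-1}]'; python3 mv.py ; python3 - <<'E'
from workcell import viewer
import cv2
for n in("side",):
  p=viewer.grab_frame(n); cv2.imwrite(f"pics/{n}4.png",cv2.resize(p["pixels"][160:280,190:330],None,fx=5,fy=5,interpolation=cv2.INTER_CUBIC))
E
```

```text
clock: 6.05
position: [0.4852, 0.0022, 0.0398]
tool_rot: [-3.141, 0.001, -0.04]
force: [-3.5, -0.0, 1.5]
grip_width: 0.0853
clk 6.05 [0.4852 0.0022 0.0398] [-3.141e+00  1.000e-03 -4.000e-02] F [-3.5 -0.   1.5] w 0.0853
```

View pics/side4.png

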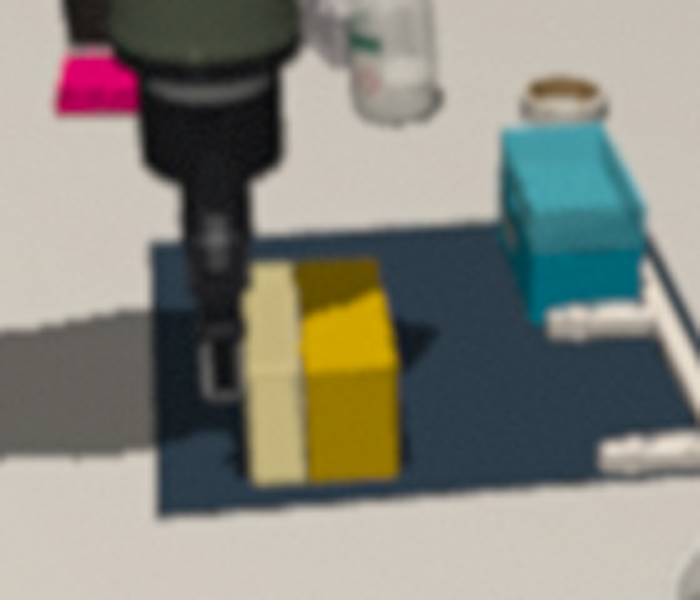

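```bash
python3 -m creep '[{"rx":0,"ry":0,"rz":0,"tx":5,"ty":0,"tz":-5,"hand":-1},{"rx":0,"ry":0,"rz":0,"tx":10,"ty":0,"tz":-10,"hand":-1},{"rx":0,"ry":0,"rz":0,"tx":15,"ty":0,"tz":-15,"hand":-1},{"rx":0,"ry":0,"rz":0,"tx":20,"ty":0,"tz":-19,"hand":-1},{"rx":0,"ry":0,"rz":0,"tx":25,"ty":0,"tz":-23,"hand":-1},{"rx":0,"ry":0,"rz":0,"tx":31,"ty":0,"tz":-27,"hand":-1},{"rx":0,"ry":0,"rz":0,"tx":36,"ty":0,"tz":-30,"hand":-1}]'; python3 mv.py ; python3 - <<'E'
from workcell import viewer
import cv2
for n in("side",):
  p=viewer.grab_frame(n); cv2.imwrite(f"pics/{n}5.png",cv2.resize(p["pixels"][160:280,190:330],None,fx=5,fy=5,interpolation=cv2.INTER_CUBIC))
E
```

```text
clock: 6.8
position: [0.5218, 0.0009, 0.0703]
tool_rot: [-3.14, 0.0, -0.04]
force: [-3.2, 1.1, 4.1]
grip_width: 0.0856
clk 6.8 [0.5218 0.0009 0.0703] [-3.14  0.   -0.04] F [-3.2  1.1  4.1] w 0.0856
```

View pics/side5.png

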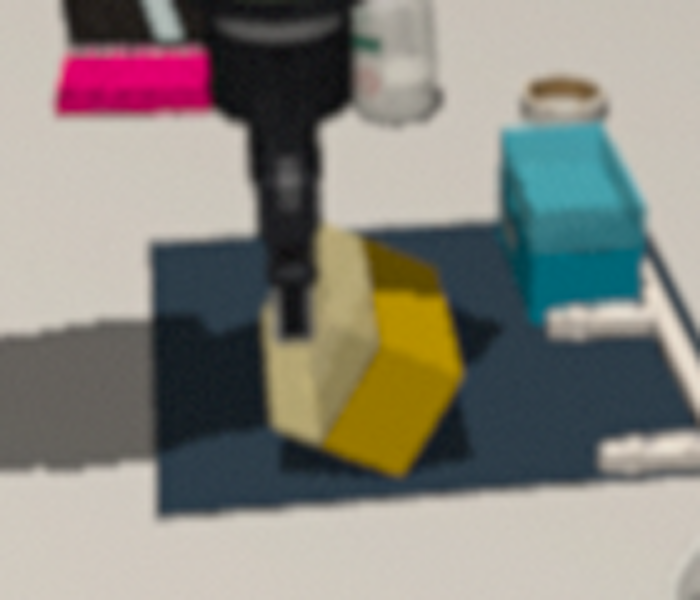

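```bash
python3 -m creep '[{"rx":0,"ry":0,"rz":0,"tx":6,"ty":0,"tz":-3,"hand":-1},{"rx":0,"ry":0,"rz":0,"tx":12,"ty":0,"tz":-5,"hand":-1},{"rx":0,"ry":0,"rz":0,"tx":18,"ty":0,"tz":-7,"hand":-1},{"rx":0,"ry":0,"rz":0,"tx":24,"ty":0,"tz":-9,"hand":-1},{"rx":0,"ry":0,"rz":0,"tx":30,"ty":0,"tz":-11,"hand":-1},{"rx":0,"ry":0,"rz":0,"tx":36,"ty":0,"tz":-12,"hand":-1},{"rx":0,"ry":0,"rz":0,"tx":38,"ty":0,"tz":-13,"hand":-1},{"rx":0,"ry":0,"rz":0,"tx":38,"ty":0,"tz":-13,"hand":-1}]'; python3 mv.py ; python3 - <<'E'
from workcell import viewer
import cv2
for n in("side",):
  p=viewer.grab_frame(n); cv2.imwrite(f"pics/{n}6.png",cv2.resize(p["pixels"][160:280,190:330],None,fx=5,fy=5,interpolation=cv2.INTER_CUBIC))
E
```

```text
clock: 7.65
position: [0.5593, -0.0007, 0.0827]
tool_rot: [-3.14, 0.001, -0.04]
force: [-0.9, -0.0, -1.3]
grip_width: 0.0853
clk 7.65 [ 0.5593 -0.0007  0.0827] [-3.14e+00  1.00e-03 -4.00e-02] F [-0.9 -0.  -1.3] w 0.0853
```

View pics/side6.png

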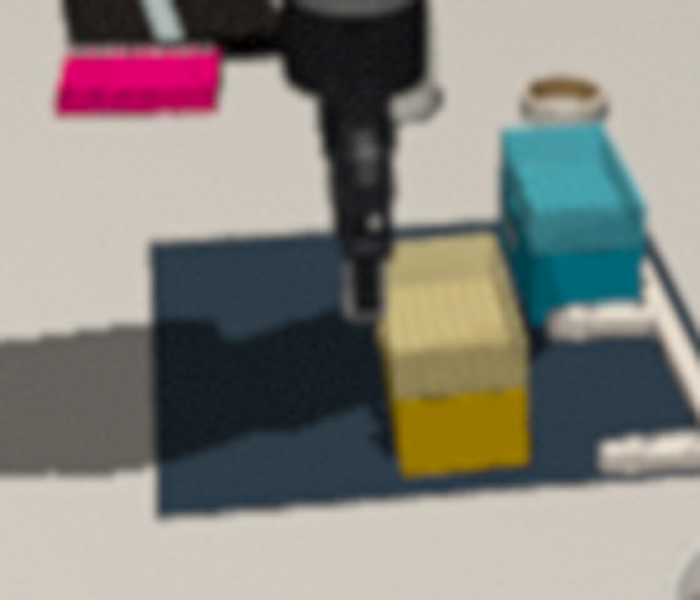

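```bash
python3 -m creep '[{"rx":0,"ry":0,"rz":0,"tx":-40,"ty":0,"tz":0,"hand":-1},{"rx":0,"ry":7,"rz":0,"tx":-70,"ty":0,"tz":0,"hand":-1},{"rx":0,"ry":13,"rz":0,"tx":-70,"ty":0,"tz":0,"hand":-1},{"rx":0,"ry":20,"rz":0,"tx":-70,"ty":0,"tz":0,"hand":-1},{"rx":0,"ry":20,"rz":0,"tx":-70,"ty":0,"tz":0,"hand":-1}]'; python3 mv.py ; cat > look.py <<'E'
import sys
from workcell import viewer,bot
from h import *
tag=sys.argv[1]
ps={n:viewer.grab_frame(n) for n in("top","side")}
for n,p in ps.items():
    cv2.imwrite(f"pics/{n}{tag}.png",cv2.resize(p["pixels"][160:280,190:330],None,fx=5,fy=5,interpolation=cv2.INTER_CUBIC))
off={"top":(200,150),"side":(200,150)}
vs=[]
for n in ps:
    o=viewer.outline_of("fallen_box",ps[n])
    print(n,[(round(q["score"],2),q["bbox"]) for q in o[:2]])
    if not o: continue
    l,t,r,b=[int(q) for q in o[0]["bbox"]]
    k=np.zeros(ps[n]["pixels"].shape[:2],bool); k[max(t-6,0):b+7,max(l-6,0):r+7]=1; m=ymask(ps[n],30)&k
    vs.append((ps[n],m,off[n])); x0=[float(a) for a in sys.argv[2:4]]+[-.03]
    print(n,m.sum(),fit(vs[-1:],standing,x0), "net",fit([(ps[n],o[0]["mask"],off[n])],standing,x0))
print("both",fit(vs,standing,x0))
E
python3 look.py 7 .612 0
```

```text
clock: 8.2
position: [0.4977, -0.0005, 0.1049]
tool_rot: [3.14, -0.314, -0.037]
force: [6.8, 7.9, 2.1]
grip_width: 0.0859
clk 8.2 [ 0.4977 -0.0005  0.1049] [ 3.14  -0.314 -0.037] F [6.8 7.9 2.1] w 0.0859
top [(0.83, [262.0, 198.5, 300.5, 224.0])]
top 905 (array([ 6.12149410e-01,  3.11881894e-04, -5.49931831e-02]), np.float64(0.053073204419889504)) net (array([ 0.61444807,  0.00201716, -0.01911467]), np.float64(0.09440255220417633))
side [(0.9, [266.3, 209.4, 298.1, 253.8])]
side 1354 (array([ 6.11871746e-01, -1.09936843e-05, -3.19451235e-02]), np.float64(0.03448116691285081)) net (array([ 0.6105784 ,  0.00119008, -0.05941176]), np.float64(0.061766194331983805))
both (array([ 6.11766333e-01, -5.89926890e-05, -3.65147381e-02]), np.float64(0.09146381552102631))
```

View pics/top7.png

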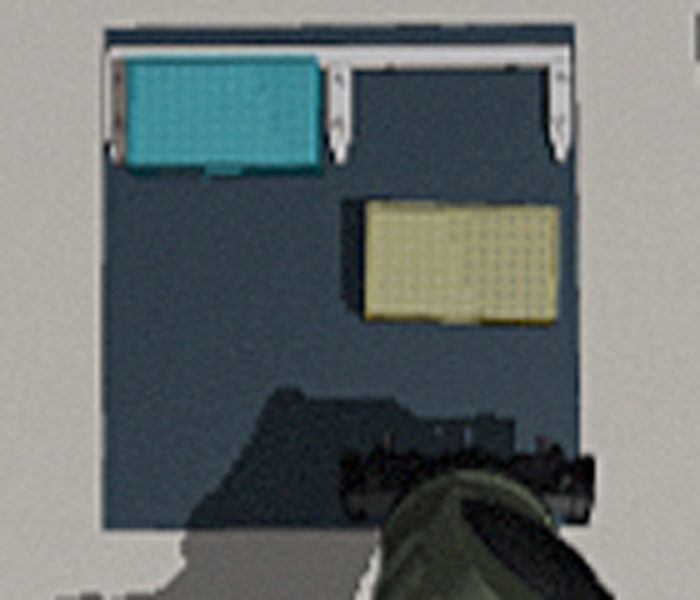

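View pics/side7.png

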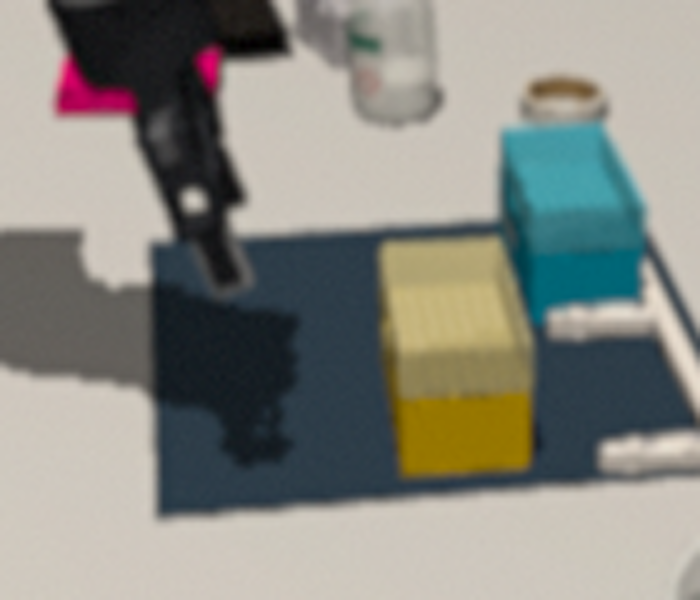

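```bash
python3 - <<'E'
from workcell import viewer
from h import *
Gs=[]
p=viewer.grab_frame("top"); g=cv2.cvtColor(p["pixels"],cv2.COLOR_BGR2GRAY).astype(float)
x0,y0,w,h=252,166,54,30
# subpixel row-wise centroids of the walls' bright ridge for rows 178..190
def ridge(lo,hi,rows):
    out=[]
    for r in rows:
        v=np.clip(g[r,lo:hi]-75,0,None); out.append(((np.arange(lo,hi)*v).sum()/v.sum(),r))
    return np.array(out)
rows=range(176,189)
m=ridge(254,263,rows); r_=ridge(298,305,rows)
for nm,a in(("mid",m),("right",r_)):
    W=back(p,a,.014); q=np.polyfit(W[:,0],W[:,1],1); print(nm,"y at .70:",np.polyval(q,.70).round(4),"yaw",np.arctan(q[0]).round(4), a[:,0].round(1).tolist())
# inner face of back wall: half level crossing column-wise, cols 262..296
pts=[]
for c in range(263,297,1):
    col=g[168:182,c]; k=np.where((col[:-1]>115)&(col[1:]<=115))[0][-1]; pts.append((c,168+k+(col[k]-115)/(col[k]-col[k+1])))
pts=np.array(pts); print(pts[::5,1].round(2).tolist())
for z in(.0025,.014):
    W=back(p,pts,z); q=np.polyfit(W[:,1],W[:,0],1); print("back z",z,"x at y=.0045",np.polyval(q,.0045).round(4),"yaw",-np.arctan(q[0]).round(4))
# mat side edges
for nm,cs in(("L",range(206,216)),("R",range(300,310))):
    P=[]
    for r in range(200,250):
        v=g[r,cs[0]:cs[-1]+1]; d=v-100; k=[i for i in range(len(d)-1) if d[i]*d[i+1]<=0 and abs(d[i]-d[i+1])>1]
        if k: i=k[0] if nm=="L" else k[-1]; P.append((cs[0]+i+d[i]/(d[i]-d[i+1]),r))
    W=back(p,P,.0025); q=np.polyfit(W[:,0],W[:,1],1); res=np.abs(W[:,1]-np.polyval(q,W[:,0])); k=res<np.median(res)*3; q=np.polyfit(W[k,0],W[k,1],1); print("mat",nm,"y at .7",np.polyval(q,.7).round(4),"yaw",np.arctan(q[0]).round(4))
o=viewer.outline_of("docked_box",p)[0]
hsv=cv2.cvtColor(p["pixels"],cv2.COLOR_BGR2HSV); k=np.zeros(g.shape,bool); k[160:202,208:258]=1
mm=k&(hsv[...,0]>82)&(hsv[...,0]<102)&(hsv[...,1]>110)
print("cyan",fit([(p,mm,(190,140))],standing,[.71,.15,-.02]),"net",fit([(p,o["mask"],(190,140))],standing,[.71,.15,-.02]))
E
```

```text
mid y at .70: 0.0762 yaw -0.0104 [257.5, 257.5, 257.5, 257.5, 257.5, 257.5, 257.5, 257.6, 257.7, 257.7, 257.6, 257.6, 257.4]
right y at .70: -0.0675 yaw -0.0072 [301.5, 301.6, 301.6, 301.6, 301.7, 301.6, 301.6, 301.7, 301.8, 301.7, 301.6, 301.6, 301.9]
[173.2, 172.62, 172.95, 172.91, 172.92, 172.79, 172.48]
back z 0.0025 x at y=.0045 0.746 yaw -0.0021
back z 0.014 x at y=.0045 0.744 yaw -0.0021
mat L y at .7 0.2316 yaw -0.0089
mat R y at .7 -0.0784 yaw -0.0148
cyan (array([ 0.70822437,  0.14744882, -0.0108381 ]), np.float64(0.07611677115987461)) net (array([ 0.71225773,  0.15017172, -0.0336916 ]), np.float64(0.0479542042042042))
```

```bash
python3 mv.py .535 .000 .008 -.01 20;python3 -c "
from workcell import bot
s=bot.observe(); print(s['qpos'].round(3))"
```

```text
clk 8.5 [0.4993 0.0007 0.1038] [-3.139 -0.313 -0.038] F [ 0.1 -1.   0.2] w 0.0854
[ 0.36  2.07 -1.52] [  4.5  -0.4 102.1]
[-0.055  0.436 -0.127  2.284  0.773  0.161 -2.519]
```

```bash
python3 mv.py .50 .000 .08 -.01 10 .53 0 .010 -.01 10
```

```text
clk 8.5 [0.4993 0.0007 0.1038] [-3.139 -0.313 -0.038] F [ 0.1 -1.   0.2] w 0.0854
[ 0.23 -7.93 -1.55] [-6.6  0.7 22.8]
[ 0.23 -7.93 -1.55] [ 0.4 -0.2 98.7]
```

```bash
python3 -m creep '[{"rx":0.2,"ry":-8,"rz":-1.5,"tx":-7,"ty":1,"tz":23,"hand":-1},{"rx":0.2,"ry":-8,"rz":-1.5,"tx":-7,"ty":1,"tz":23,"hand":-1},{"rx":0.2,"ry":-8,"rz":-1.5,"tx":0,"ty":0,"tz":60,"hand":-1},{"rx":0.2,"ry":-8,"rz":-1.5,"tx":0,"ty":0,"tz":90,"hand":-1},{"rx":0.2,"ry":-8,"rz":-1.5,"tx":0,"ty":0,"tz":90,"hand":-1},{"rx":0.2,"ry":-8,"rz":-1.5,"tx":0,"ty":0,"tz":90,"hand":-1}]'; python3 mv.py .55 0 .010 -.01 10;python3 -c "
from workcell import bot
s=bot.observe(); print(s['qpos'].round(3))"
```

```text
clock: 9.1
position: [0.526, -0.0007, 0.0182]
tool_rot: [3.14, -0.172, -0.011]
force: [0.3, -0.2, 0.7]
grip_width: 0.0853
clk 9.1 [ 0.526  -0.0007  0.0182] [ 3.14  -0.172 -0.011] F [ 0.3 -0.2  0.7] w 0.0853
[ 0.08  0.16 -0.06] [22.3 -1.  12.2]
[ 0.056  0.667 -0.24   2.13   0.751  0.252 -2.423]
```

```bash
python3 mv.py .56 0 .010 -.01 10 .58 0.0005 .010 -.01 10 .60 .002 .010 -.01 10 .62 .0035 .010 -.01 10
```

```text
clk 9.1 [ 0.526  -0.0007  0.0182] [ 3.14  -0.172 -0.011] F [ 0.3 -0.2  0.7] w 0.0853
[ 0.08  0.16 -0.06] [32.1 -1.1 13.9]
[ 0.08  0.16 -0.06] [51.8 -1.8 17.3]
[ 0.08  0.16 -0.06] [71.5 -3.5 20.7]
[ 0.08  0.16 -0.06] [91.2 -5.2 24.1]
```

```bash
python3 -m creep '[{"rx":0,"ry":0,"rz":0,"tx":22,"ty":-1,"tz":12,"hand":-1},{"rx":0,"ry":0,"rz":0,"tx":34,"ty":-1,"tz":14,"hand":-1},{"rx":0,"ry":0,"rz":0,"tx":40,"ty":-1,"tz":15,"hand":-1},{"rx":0,"ry":0,"rz":0,"tx":46,"ty":-1.3,"tz":16,"hand":-1},{"rx":0,"ry":0,"rz":0,"tx":52,"ty":-2,"tz":17,"hand":-1},{"rx":0,"ry":0,"rz":0,"tx":60,"ty":-2.8,"tz":18.5,"hand":-1},{"rx":0,"ry":0,"rz":0,"tx":68,"ty":-3.6,"tz":20,"hand":-1},{"rx":0,"ry":0,"rz":0,"tx":70,"ty":-3.8,"tz":20.5,"hand":-1}]'; python3 mv.py ; python3 look.py 8 .64 .002
```

```text
clock: 9.9
position: [0.6001, 0.0024, 0.0105]
tool_rot: [3.14, -0.174, -0.011]
force: [-3.4, 1.0, 1.9]
grip_width: 0.0852
clk 9.9 [0.6001 0.0024 0.0105] [ 3.14  -0.174 -0.011] F [-3.4  1.   1.9] w 0.0852
top [(0.6, [261.7, 188.9, 299.3, 214.5])]
top 640 (array([ 0.64471575,  0.00327676, -0.01813585]), np.float64(0.5058349609375)) net (array([ 0.64846487,  0.00201516, -0.01915367]), np.float64(0.42279276798825255))
side [(0.77, [280.2, 207.0, 311.8, 256.1])]
side 1294 (array([ 0.64604366,  0.00243259, -0.0573878 ]), np.float64(0.07630168083462133)) net (array([ 0.6466276 ,  0.00453325, -0.10464126]), np.float64(0.08899853801169591))
both (array([ 0.64510788,  0.00325567, -0.02402615]), np.float64(0.5881791411079985))
```

View pics/top8.png

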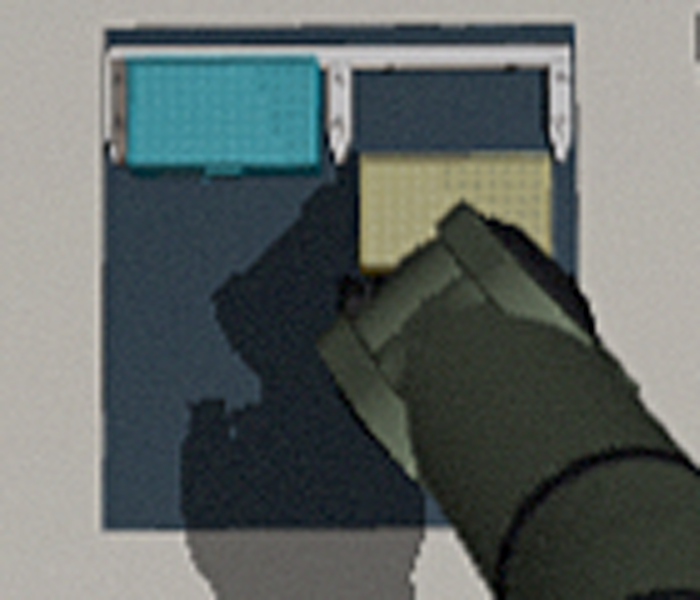

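View pics/side8.png

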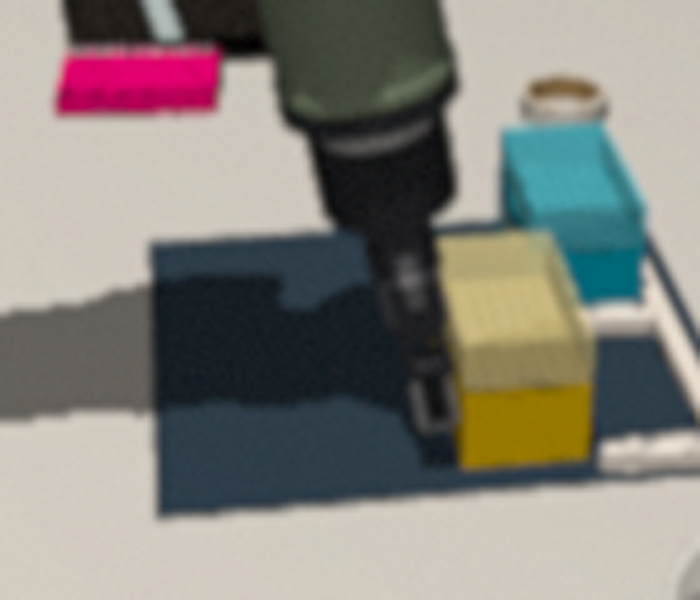

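```bash
python3 mv.py .62 .0035 .010 -.01 10 .64 .0035 .010 -.01 10 .66 .0035 .010 -.01 10
```

```text
clk 10.1 [0.599  0.0022 0.0103] [ 3.14  -0.173 -0.011] F [-0.7 -0.9 -0.3] w 0.0851
[ 0.12  0.07 -0.03] [20.7 -1.5  3.9]
[ 0.12  0.07 -0.03] [40.4 -1.8  7.4]
[ 0.12  0.07 -0.03] [60.1 -2.  10.8]
```

```bash
python3 -m creep '[{"rx":0,"ry":0,"rz":0,"tx":7,"ty":-0.6,"tz":1.3,"hand":-1},{"rx":0,"ry":0,"rz":0,"tx":14,"ty":-1.2,"tz":2.6,"hand":-1},{"rx":0,"ry":0,"rz":0,"tx":21,"ty":-1.6,"tz":3.8,"hand":-1},{"rx":0,"ry":0,"rz":0,"tx":28,"ty":-1.6,"tz":5,"hand":-1},{"rx":0,"ry":0,"rz":0,"tx":34,"ty":-1.7,"tz":6.1,"hand":-1},{"rx":0,"ry":0,"rz":0,"tx":40,"ty":-1.8,"tz":7.3,"hand":-1},{"rx":0,"ry":0,"rz":0,"tx":45,"ty":-1.8,"tz":8.1,"hand":-1}]'; python3 mv.py .66 .0035 .010 -.01 10 .668 .0035 .010 -.01 10; python3 look.py 9 .69 .003
```

```text
clock: 10.8
position: [0.6453, 0.0034, 0.0101]
tool_rot: [3.139, -0.173, -0.011]
force: [-0.6, -0.3, -0.3]
grip_width: 0.0853
clk 10.8 [0.6453 0.0034 0.0101] [ 3.139 -0.173 -0.011] F [-0.6 -0.3 -0.3] w 0.0853
[ 0.13  0.07 -0.04] [14.5 -0.3  2.7]
[ 0.13  0.07 -0.04] [22.4 -0.4  4. ]
top [(0.88, [259.1, 177.5, 298.1, 199.3])]
top 599 (array([ 0.69104153,  0.00417887, -0.01948254]), np.float64(0.6390338063439065)) net (array([ 0.690274  ,  0.00559939, -0.01906321]), np.float64(0.773635643115942))
side [(0.7, [295.1, 205.9, 326.8, 252.1])]
side 1205 (array([ 0.69407406,  0.00193434, -0.09933354]), np.float64(0.12977178423236516)) net (array([ 0.69632982,  0.00866583, -0.13851197]), np.float64(0.1460373998219056))
both (array([ 0.69290959,  0.00411361, -0.06340759]), np.float64(0.7975691245436723))
```

View pics/top9.png

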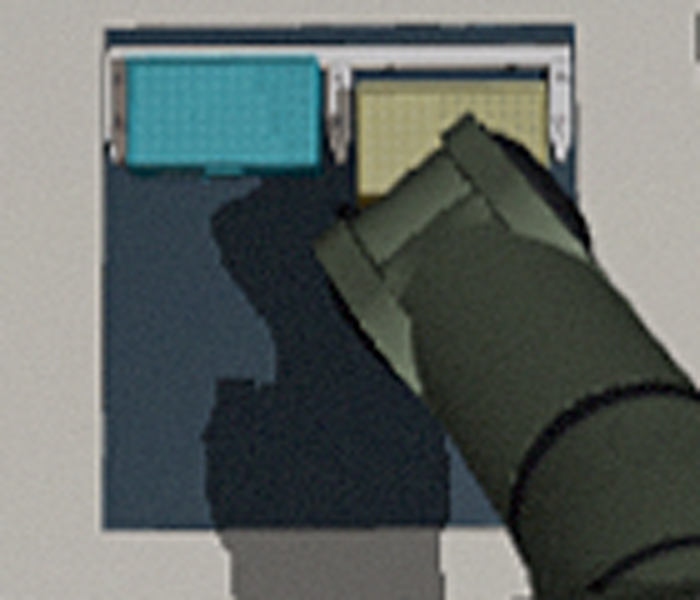

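View pics/side9.png

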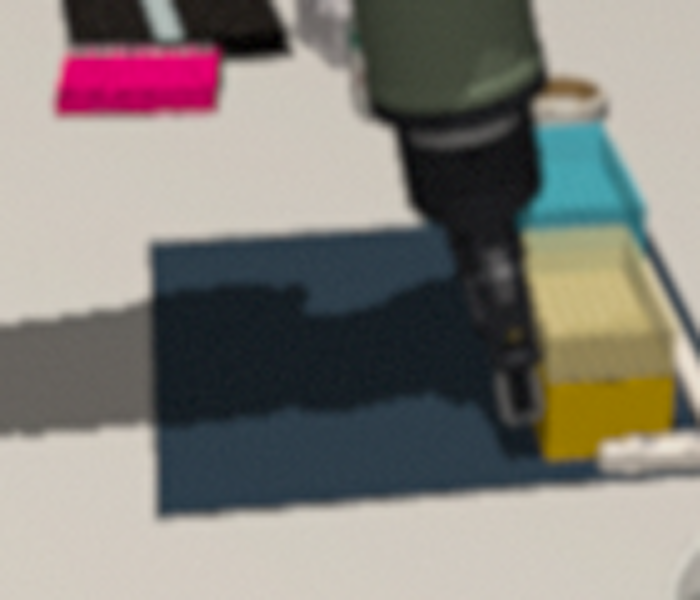

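```bash
python3 -m creep '[{"rx":0,"ry":0,"rz":0,"tx":5,"ty":0,"tz":0.9,"hand":-1},{"rx":0,"ry":0,"rz":0,"tx":10,"ty":0,"tz":1.8,"hand":-1},{"rx":0,"ry":0,"rz":0,"tx":13,"ty":0,"tz":2.3,"hand":-1},{"rx":0,"ry":0,"rz":0,"tx":15,"ty":0,"tz":2.7,"hand":-1}]'; python3 -m creep '[{"rx":0,"ry":0,"rz":0,"tx":1,"ty":0,"tz":0.2,"hand":-1},{"rx":0,"ry":0,"rz":0,"tx":2,"ty":0,"tz":0.3,"hand":-1}]';
```

```text
clock: 11.4
position: [0.6603, 0.0032, 0.01]
tool_rot: [3.139, -0.173, -0.011]
force: [-2.1, 1.0, -0.0]
grip_width: 0.0854
clock: 11.6
position: [0.662, 0.0032, 0.0101]
tool_rot: [3.139, -0.173, -0.011]
force: [-0.9, -0.3, -0.4]
grip_width: 0.0855
```

```bash
python3 -m creep '[{"rx":0,"ry":0,"rz":0,"tx":1,"ty":0,"tz":0.2,"hand":-1},{"rx":0,"ry":0,"rz":0,"tx":2,"ty":0,"tz":0.3,"hand":-1}]'; python3 -m creep '[{"rx":0,"ry":0,"rz":0,"tx":1,"ty":0,"tz":0.2,"hand":-1}]';python3 -m creep '[{"rx":0,"ry":0,"rz":0,"tx":1,"ty":0,"tz":0.2,"hand":-1}]';  python3 look.py 10 .706 .004
```

```text
clock: 11.8
position: [0.6641, 0.0032, 0.0102]
tool_rot: [3.139, -0.173, -0.011]
force: [-1.2, -0.5, -0.1]
grip_width: 0.0854
clock: 11.9
position: [0.6652, 0.0032, 0.0102]
tool_rot: [3.139, -0.173, -0.011]
force: [-0.7, 0.6, 0.1]
grip_width: 0.0854
clock: 12.0
position: [0.6662, 0.0032, 0.0101]
tool_rot: [3.139, -0.173, -0.011]
force: [-0.5, 0.2, 0.1]
grip_width: 0.0853
top [(0.76, [262.7, 170.8, 297.2, 193.9])]
top 541 (array([ 0.71199523,  0.00387394, -0.01978775]), np.float64(0.8462049445471349)) net (array([ 0.71194403,  0.00609246, -0.03523752]), np.float64(1.1560797930283224))
side [(0.78, [302.9, 203.3, 332.2, 253.4])]
side 1172 (array([ 0.71507881,  0.00494954, -0.11090652]), np.float64(0.1553167662116041)) net (array([ 0.71873338,  0.00918074, -0.16918831]), np.float64(0.15458185053380782))
both (array([ 0.71351211,  0.00401127, -0.07802507]), np.float64(1.0329871652877052))
```

View pics/top10.png

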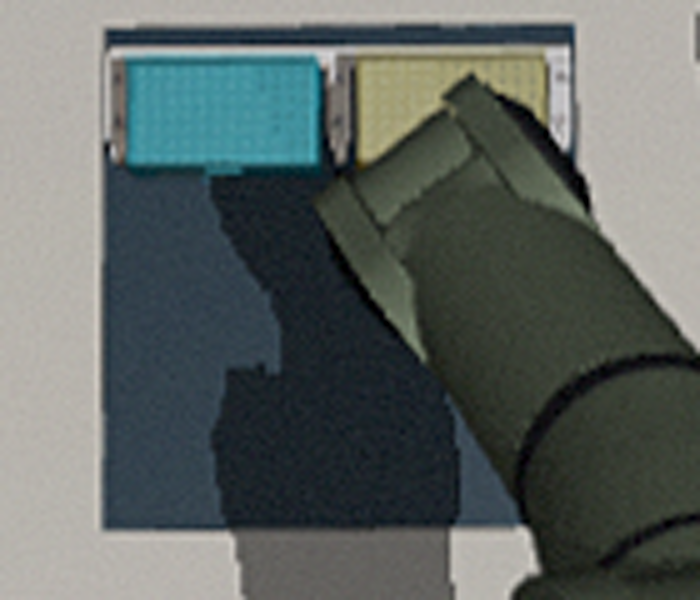

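View pics/side10.png

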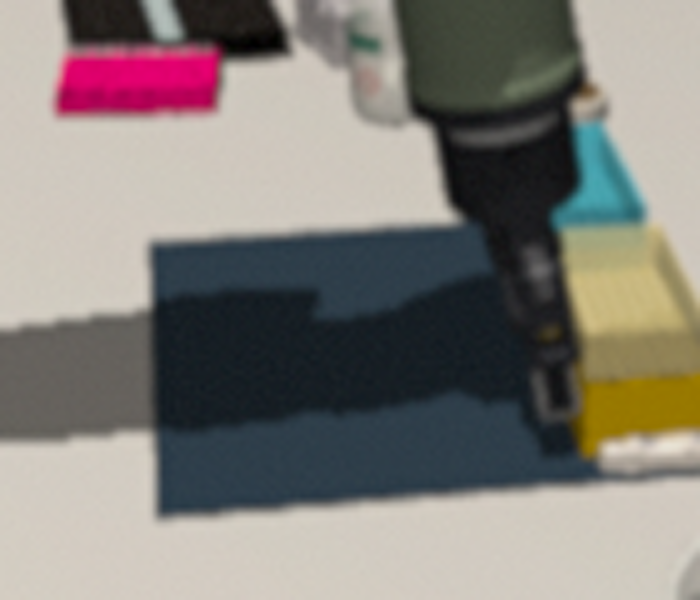

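```bash
for i in 1; do python3 -m creep '[{"rx":0,"ry":0,"rz":0,"tx":1,"ty":0,"tz":0.2,"hand":-1},{"rx":0,"ry":0,"rz":0,"tx":1,"ty":0,"tz":0.2,"hand":-1}]'; python3 -m creep '[{"rx":0,"ry":0,"rz":0,"tx":1,"ty":0,"tz":0.2,"hand":-1},{"rx":0,"ry":0,"rz":0,"tx":1,"ty":0,"tz":0.2,"hand":-1}]'; done
```

```text
clock: 12.4
position: [0.6666, 0.0032, 0.01]
tool_rot: [3.139, -0.172, -0.011]
force: [-4.3, 1.0, 3.9]
grip_width: 0.0849
clock: 12.6
position: [0.6668, 0.0031, 0.0098]
tool_rot: [3.139, -0.171, -0.011]
force: [-12.7, 0.8, 8.7]
grip_width: 0.0855
```

```bash
python3 -m creep '[{"rx":0,"ry":0,"rz":0,"tx":-3,"ty":0,"tz":-0.5,"hand":-1},{"rx":0,"ry":0,"rz":0,"tx":-15,"ty":0,"tz":-2.6,"hand":-1},{"rx":0,"ry":0,"rz":0,"tx":-50,"ty":0,"tz":-9,"hand":-1},{"rx":0,"ry":0,"rz":0,"tx":-95,"ty":0,"tz":-17,"hand":-1},{"rx":0,"ry":-5,"rz":0,"tx":-130,"ty":0,"tz":-40,"hand":-1},{"rx":0,"ry":-10,"rz":0,"tx":-160,"ty":0,"tz":-70,"hand":-1},{"rx":0,"ry":-10,"rz":0,"tx":-180,"ty":0,"tz":-70,"hand":-1},{"rx":0,"ry":-10,"rz":0,"tx":-180,"ty":0,"tz":-70,"hand":-1}]'; python3 mv.py;  python3 look.py 11 .709 .004
```

```text
clock: 13.4
position: [0.4773, 0.0049, 0.0483]
tool_rot: [3.139, 0.001, -0.011]
force: [-0.2, 0.6, 0.0]
grip_width: 0.0858
clk 13.4 [0.4773 0.0049 0.0483] [ 3.139e+00  1.000e-03 -1.100e-02] F [-0.2  0.6  0. ] w 0.0858
top [(0.76, [262.3, 170.3, 299.0, 194.0]), (0.38, [209.1, 165.8, 306.5, 265.4])]
top 956 (array([ 0.7113672 ,  0.00388617, -0.02013877]), np.float64(0.04429262552301255)) net (array([ 0.71209487,  0.00558722, -0.01993093]), np.float64(0.04369396097046414))
side [(0.84, [297.3, 207.5, 331.9, 252.7])]
side 1314 (array([ 0.71072436,  0.00506023, -0.02129648]), np.float64(0.08799467275494673)) net (array([ 0.71016462,  0.00623124, -0.02720181]), np.float64(0.08028141865844256))
both (array([ 0.71125554,  0.00390748, -0.02019031]), np.float64(0.1337694408223636))
```

View pics/top11.png

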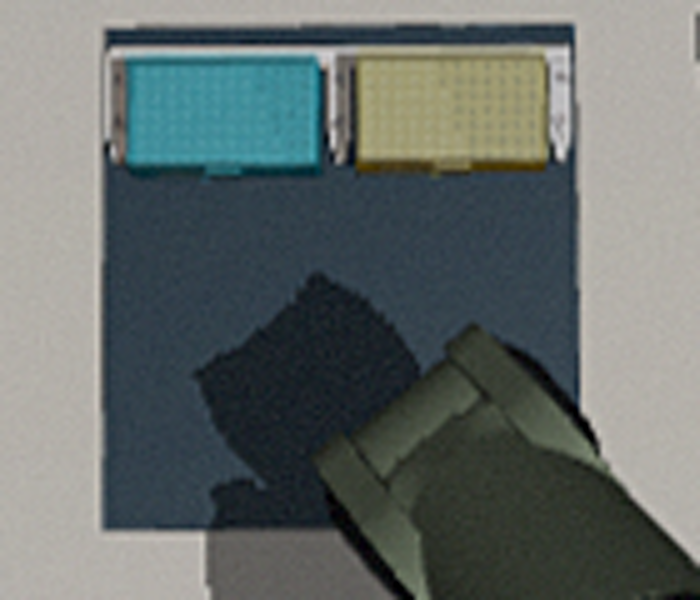

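View pics/side11.png

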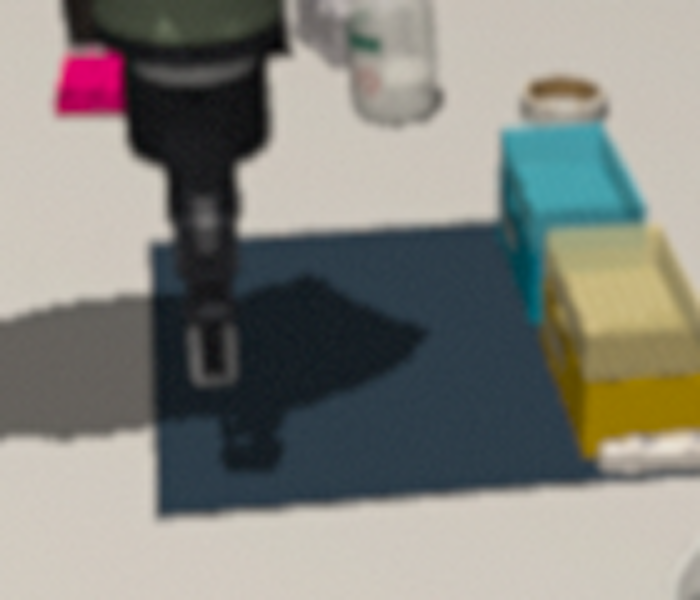

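```bash
python3 - <<'E'
from workcell import bot
print(bot.job_done(), bot.observe()["clock"])
E
```

```text
the job is handed in; nothing more can be done
the job is handed in; nothing more can be done
```

The yellow box is standing on its base in the right-hand bay, against the back wall with its front to the robot. I handed the job in at about 14 s on the robot's clock. I tipped it with the open fingertips along an arc round its front edge until it fell onto its base by itself. Then I pushed it low along the mat, correcting it about 4 mm sideways on the way.

- **Home against the wall:** the tool stopped at x = 0.667 m while the force rose to about 13 N.
- **Final pose:** the last fit, with the arm withdrawn, puts the centre of the base at (0.711, 0.004) m with a yaw of -0.02 rad. My bay estimate was about (0.710, 0.004) m. Its yaw readings scattered from -0.002 to -0.015 rad, so squareness agrees only to about 0.01 rad, which is the noise of the pictures.
- **Fits with the arm in view:** fits taken while the arm partly hid the box gave yaws as far off as -0.11 rad from the colour mask and -0.17 rad from the network mask. I ignored those.
- **Other objects:** in the last pictures the cyan box is at the same pixels as before. I checked it by eye and did not re-measure the bottle, cooling block, dish or marker at the end.
- **Tilt limits:** early on, tilts of 30 and 20 degrees ran the arm up against its joint limits. I tipped the box with the tool vertical and pushed it with a 10-degree tilt instead.

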